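Weigh a batch of junction boxes on the locked bench scale

ROBOT

A 6-joint arm with a two-finger parallel gripper is mounted at the origin on the work surface. World frame = base frame: x ahead of the robot, y to its left, z up, the work surface at z = 0. Lengths are in mm, angles in rad, forces in N, time in s.
With the tool pointing down it reaches from about 325 to 850 mm from the base axis. Payload 4.4 kg.
Tool frame: the origin (TCP) lies at the very end of the fingers, on their centre line; the grasp point (between the pads) lies 19 mm behind it; z points along the fingers, y is the line along which they close (so a half turn about z gives the same grasp; the last joint's range is limited). The gripper opens to 94 mm and grips with 3 to 60 N. Pads are 16 mm wide; open, the fingers measure 119 mm over their backs; the gripper's body (75 mm by 177 mm) begins 78 mm behind the grasp point.
Start: joints at [-1.379, 0.207, 1.542, -0, 1.393, -0.15], TCP at [193.26, -541.551, 205.447] pointing down, gripper open.
Joint ranges: [-2.73, 2.73], [-0.86, 2.22], [0.23, 2.46], [-1.11, 4.25], [0.08, 2.63], [-2.82, 2.82]. Speed limits (rad/s): [2.79, 2.79, 3.14, 3.14, 3.14, 3.14].

INTERFACE

Orientations are given as [roll, pitch, yaw] about the fixed x, y, z axes, in that order (R = Rz(yaw) Ry(pitch) Rx(roll)).
In Python, from cell import read_state, grab_frame, hand_in, silhouettes gives the robot as it stands.
- The arm moves only by the shell command python3 -m pendant 'ROWS' [FORCE]. ROWS is JSON, a list of rows, each a list of 3 entries, a list of its own where there are three numbers: the turn, a rotation vector about the world's x, y, z in rad, then the shift along the world's x, y, z in cm, then the opening, from -1 (shut) to 1 (fully open). In form: [[[wx, wy, wz], [dx, dy, dz], jaw], ...]. A call has 1 to 10 rows; each row shifts and turns the commanded pose from where the row before left it; what a row does not reach is not made up. A row lasts 1/8 s, in which the tool goes at most 62.5 mm and 10.7 degrees, less where a joint would pass 70% of its speed; a pose out of reach is approached as far as the arm can. A call with a gripper value outside its range is refused whole. The fingers move at their own pace and stop on an object; FORCE is the grip in N (left out, the last holds). Time passes only in rows, so rows that do not move let the fingers close. It gives the time, the measured TCP pose, the force, the opening and the grip force at its end, in the units of the state.
- read_state(): the state, without advancing time (a new reading comes with each control period).
- grab_frame(name): name is "scene" or "top" or "wrist"; returns a dict with "frame" (400x640x3 uint8, red, green, blue), "fx", "fy", "cx", "cy" (pixels), "k1" (the pictures are not rectified: a ray, as slopes to the right and down, at radius r is drawn at 1 + k1 r^2 times it, then the intrinsics apply), "extrinsics" (4x4, takes a point from camera to world coordinates); the wrist camera has in their place "mount" (4x4, takes a point from camera to tool coordinates, whose origin is the TCP and whose axes are the flange's). Camera axes: x right, y down, z forward; pixel columns grow to the right and rows downward; lengths in mm; the calibration is good to about 2 mm. A picture is of the moment at which its call begins: read the wrist's pose just before it. There is no depth.
- hand_in(): hands the job in; it is judged then, once.
Trained networks look in the newest picture that a camera, given by its name, has taken for a name from the list of things; names that differ only in an ending like _2 or _b are one class to them, and where a whole thing is asked for, a point or a joint stands for the part that bears it (a point fixed in the world has none). Each returns a list of dicts, best first, with "p" (0 to 1); they miss things now and then, are a little off and sometimes report something else, mostly with a low value. They report only what shows in the picture. A call takes as long as a camera call. They do not tell look-alikes from the thing itself.
- silhouettes(camera, label): "pixels" (400x640 bool, what is visible of it) and "extent" ([left, top, right, bottom] in pixels, round what is visible of it).
The state is a dict: "time": time; "q": joint angles; "dq": joint speeds; "tau": joint torques, N m; "position": TCP position; "tool_rot": TCP orientation; "contact_force": force on the tool from outside, world axes, zero at the start; "torque": the same for the moment, N m; "grip_width": finger opening in mm; "grasp_force": force on a finger pad.
Only numpy, scipy, OpenCV 4.12 (cv2) and the standard library are available. Lean on these libraries where they do the work, as an engineer would, in place of code of your own. Each camera call takes 0.05 s, during which the arm holds its last target. There are 200 camera calls.

TASK

Weigh this batch of finished junction boxes (the closed ones with a brass cable gland at both ends): with the pan still empty, slide the scale's transport lock fully to its free end and then turn the mode dial from off to the weigh mark (the long line), stand all the finished boxes side by side on the pan and leave them untouched there for three seconds while the reading settles. Then lay them all side by side on the floor of the blue tray, turn the dial back to off and slide the transport lock fully home again. A box may never stand on the pan while the lock is not free; leave the open empty housing that lies among them where it is.

Things in the scene. Friction and masses are not known exactly. Their poses are not given: they have to be found in the camera images.
- scale: Grey bench scale, 310 deep (x) x 280 wide (y) mm, fixed to the bench ahead of the robot. Origin: centre of its underside; x points away from the robot, y to the robot's left, z up. Front console (x -155 to -55 mm), flat top 52 mm above the bench, with mode dial (on the robot's right), display, and transport lock slide (on the left); the steel pan lies behind it
- pan_top (a point): Centre of the scale pan's top face, 78 mm above the bench; axes as the scale's. Flat steel pan 210 (x) x 270 (y) mm, 26 mm higher than the console, room for four boxes in two rows of two with their long sides along y
- pan: The scale's steel pan itself, 210 x 270 x 12 mm (origin: centre of its underside, 12 mm below pan_top); does not move visibly
- lock (a joint): Transport lock slide, m, along the scale's +y between hard end stops: 0 = fully home (locked, at the white filled disc, right-hand end seen from the robot), 0.055 = fully free (at the white ring, left-hand end). Slides against about 3 N of friction, has no spring, stays where it is left. Starts at or within 12 mm of home
- lock_top (a point): Centre of the top of the lock's black grip, 26 (x) x 22 (y) x 30 mm high, standing on the console (its top 84 mm above the bench, its foot 54 mm). Moves with the grip; axes as the scale's. The pan's front edge is 55 mm behind its centre
- dial (a joint): Mode dial, rad, 0 to 2.094 between end stops, growing clockwise seen from above. Detents hold it every 0.698 rad: 0 = off (pointer along the scale's +x, away from the robot, at the white dot), 0.698 (short line), 1.396 = weigh (long line, to the robot's right), 2.094 (short line). Turning past a detent takes about 0.1 N m; let go, it snaps to the nearest
- dial_grip (a point): On the dial's vertical axis, at the height to grip, 79.5 mm above the bench. Black knob: 54 mm disc, whose top is 61.5 mm above the bench, with an upright bar on it 50 long x 14 wide, whose top is 90.5 mm above the bench. x axis: along the bar, towards the white pointer line end
- tray: Blue tray, 270 (x) x 200 (y) x 50 mm high, walls and floor 4 mm, open on top, fixed to the bench on the robot's left. Origin: centre of its underside. Room for four boxes in two rows of two with their long sides along x
- jbox1: Finished junction box: closed aluminium body 80 (x, long) x 44 (y) x 40 (z) mm and, at both ends, a brass cable gland 21 mm thick standing out 16 mm (112 over all), its axis 19 mm above the underside; 0.26 to 0.42 kg. Origin: centre of its underside, z up. Starts upright on the bench on the robot's right. Two to four such boxes are present
- jbox2: Finished junction box: closed aluminium body 80 (x, long) x 44 (y) x 40 (z) mm and, at both ends, a brass cable gland 21 mm thick standing out 16 mm (112 over all), its axis 19 mm above the underside; 0.26 to 0.42 kg. Origin: centre of its underside, z up. Starts upright on the bench on the robot's right. Two to four such boxes are present
- jbox3: Finished junction box: closed aluminium body 80 (x, long) x 44 (y) x 40 (z) mm and, at both ends, a brass cable gland 21 mm thick standing out 16 mm (112 over all), its axis 19 mm above the underside; 0.26 to 0.42 kg. Origin: centre of its underside, z up. Starts upright on the bench on the robot's right. Two to four such boxes are present
- jbox4: Finished junction box: closed aluminium body 80 (x, long) x 44 (y) x 40 (z) mm and, at both ends, a brass cable gland 21 mm thick standing out 16 mm (112 over all), its axis 19 mm above the underside; 0.26 to 0.42 kg. Origin: centre of its underside, z up. Starts upright on the bench on the robot's right. Two to four such boxes are present
- housing: Bystander among the boxes: an open, empty aluminium housing 80 x 44 x 31 mm without lid or glands (not finished; stays where it is). Origin: centre of its underside
Things that resemble listed ones, but are neither listed nor needed, are in the scene too. Leave any brown look-alike of the jbox3 alone.

How it is judged:
By the outcome, as a careful person would: the job done as asked, in the order asked, and still so for the second after the job is handed in, with the robot touching nothing.
Of jbox1, jbox2, jbox3, jbox4 only 2 to 4 are there at a start; the rules pass over those that are not, and their reading is None.
At some moment in a run one of jbox1, jbox2, jbox3, jbox4 may be knocked a few centimetres aside while the robot is not near it.
Once in a run the grip may slacken for a moment while it holds something.
It also fails if it takes over 210 s, if anything falls off the work surface, if the arm or the gripper's body presses on something with over 40 N, if the wrist force passes 120 N, or if a joint passes its speed limit or range.

## Working session

There is one attempt and no reset: what is moved stays moved. The work goes in short steps, Python scripts to look and compute and a shell command to move; the robot and the scene stay as the last step left them, time stands still between calls to the robot, and variables do not carry over. Pictures are saved under pics/ and viewed, at most 14 in all, crops included, and the job is handed in when it is done.

```bash
mkdir -p pics; ls
python3 - <<'E'
from cell import *
import cv2
s=read_state(); print({k:s[k] for k in('time','position','tool_rot','grip_width','contact_force')})
for n in("scene","top"):
    f=grab_frame(n); cv2.imwrite(f'pics/{n}0.png',f['frame'][:,:,::-1]); print(n,f['fx'],f['fy'],f['cx'],f['cy'],f['k1'],f['extrinsics'])
    for l in ('scale','pan','lock','dial','tray','jbox1','housing'):
        print(l,[(round(d['p'],2),d['extent']) for d in silhouettes(n,l)])
E
```

```text
pics
{'time': 0.0, 'position': array([ 193.0901374 , -540.74991645,  204.30054383]), 'tool_rot': array([-3.13935269e+00, -3.00089039e-04,  3.42814037e-01]), 'grip_width': 93.98803106377676, 'contact_force': array([-0.38205143,  0.70791838, -0.35280403])}
scene 471.6260081105352 471.6260081105352 321.21595353048184 204.57699750130703 0.03720311726729032 [[ 3.53380361e-01  5.36444619e-01 -7.66387298e-01  1.52008898e+03]
 [ 9.35406759e-01 -2.12860059e-01  2.82320369e-01 -4.27240043e+02]
 [-1.16840024e-02 -8.16650333e-01 -5.77014487e-01  8.45614038e+02]
 [ 0.00000000e+00  0.00000000e+00  0.00000000e+00  1.00000000e+00]]
scale [(0.55, [292.2, 189.3, 419.0, 283.7])]
pan []
lock [(0.49, [358.9, 192.8, 372.6, 205.2])]
dial [(0.67, [303.6, 195.9, 321.9, 215.1])]
tray [(0.64, [388.3, 154.0, 492.6, 228.5])]
jbox1 [(0.86, [170.7, 200.5, 204.6, 223.6]), (0.83, [244.0, 204.6, 268.1, 234.9]), (0.8, [179.2, 250.3, 197.0, 280.4]), (0.79, [244.6, 234.8, 263.5, 267.5]), (0.75, [300.5, 203.8, 421.1, 269.0]), (0.69, [201.7, 219.9, 222.5, 252.6]), (0.48, [291.5, 189.7, 422.5, 284.1])]
housing [(0.85, [212
[... 156 characters left out ...]
-01  1.60188900e-01  2.51146745e+02]
 [-9.99583147e-01  2.88306067e-02  1.52565604e-03 -3.67883975e+01]
 [-6.12368215e-03 -1.60079080e-01 -9.87085198e-01  1.56573828e+03]
 [ 0.00000000e+00  0.00000000e+00  0.00000000e+00  1.00000000e+00]]
scale [(0.64, [261.7, 121.0, 354.9, 231.9])]
pan [(0.72, [259.8, 122.7, 356.8, 194.5])]
lock [(0.43, [281.4, 203.5, 287.2, 213.9]), (0.39, [261.3, 123.4, 352.7, 232.6])]
dial [(0.69, [321.6, 203.7, 340.0, 222.3])]
tray [(0.7, [165.6, 170.8, 229.2, 265.3])]
jbox1 [(0.97, [414.2, 206.4, 433.9, 241.4]), (0.72, [380.9, 169.0, 402.0, 206.3]), (0.71, [435.9, 176.6, 455.7, 208.2]), (0.6, [375.9, 215.2, 390.7, 252.1])]
housing [(0.88, [404.5, 168.3, 425.1, 197.3])]
```

Run:
```python
import cv2
a=cv2.imread('pics/top0.png')[100:290,150:480]; cv2.imwrite('pics/top0c.png',cv2.resize(a,(800,460),interpolation=2))
a=cv2.imread('pics/scene0.png')[140:300,150:500]; cv2.imwrite('pics/scene0c.png',cv2.resize(a,(800,366),interpolation=2))
```

```text
(no output)
```

View pics/top0c.png

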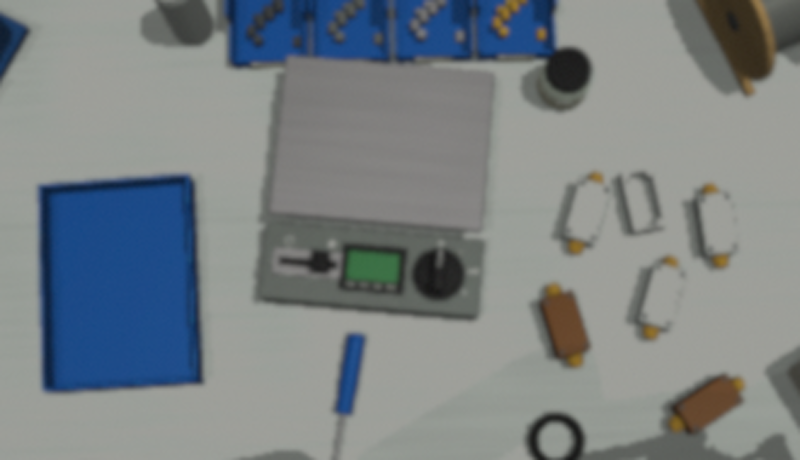

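View pics/scene0c.png

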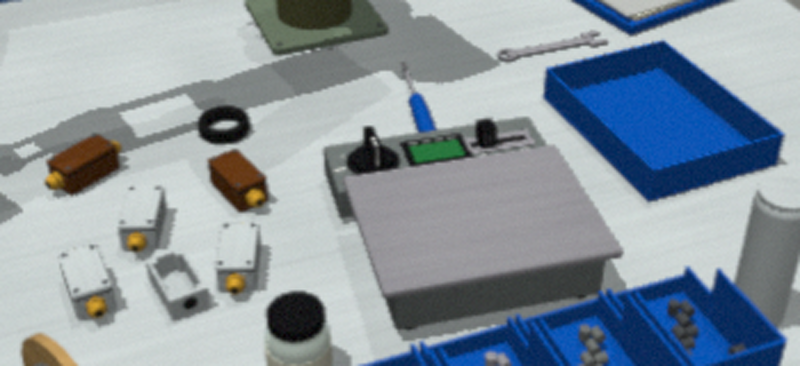

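```bash
cat > h.py <<'E'
from cell import *
import numpy as np, cv2
from scipy.spatial.transform import Rotation as R
from scipy.optimize import minimize
def bx(x0,x1,y0,y1,z0,z1): return np.array([[x,y,z] for x in(x0,x1) for y in(y0,y1) for z in(z0,z1)],float)
def cyl(r,z0,z1): return np.array([[r*np.cos(a),r*np.sin(a),z] for a in np.linspace(0,6.28,24) for z in(z0,z1)])
def gl(x0,x1): return np.array([[x,10.5*np.cos(a),19+10.5*np.sin(a)] for a in np.linspace(0,6.28,16) for x in(x0,x1)])
M={'jbox1':[bx(-40,40,-22,22,0,40),gl(-56,-40),gl(40,56)],'pan':[bx(-105,105,-135,135,0,12)],
 'dial':[cyl(27,52,61.5),bx(-25,25,-7,7,61,90.5)],'tray':[bx(-135,135,-100,100,0,50)],
 'lock':[bx(-13,13,-11,11,-30,0)],'housing':[bx(-40,40,-22,22,0,31)]}
def grab(n):
    s=read_state(); f=grab_frame(n)
    if n=='wrist':
        T=np.eye(4); T[:3,:3]=R.from_euler('xyz',s['tool_rot']).as_matrix(); T[:3,3]=s['position']; f['extrinsics']=T@np.array(f['mount'])
    f['E']=np.array(f['extrinsics']); return f
def proj(f,P):
    p=(np.atleast_2d(P)-f['E'][:3,3])@f['E'][:3,:3]; s=p[:,:2]/p[:,2:]; r=(s**2).sum(1,keepdims=True)
    return s*(1+f['k1']*r)*[f['fx'],f['fy']]+[f['cx'],f['cy']]
def unproj(f,uv,z):
    d=(np.atleast_2d(uv)-[f['cx'],f['cy']])/[f['fx'],f['fy']]; s=d.copy()
    for _ in range(8): s=d/(1+f['k1']*(s**2).sum(1,keepdims=True))
    w=np.c_[s,np.ones(len(s))]@f['E'][:3,:3].T; t=(z-f['E'][2,3])/w[:,2]
    return f['E'][:3,3]+w*t[:,None]
def place(m,x,y,a,z): c,s=np.cos(a),np.sin(a); return [p@np.array([[c,s,0],[-s,c,0],[0,0,1]])+[x,y,z] for p in M[m]]
def draw(f,m,p,z):
    im=np.zeros((400,640),np.uint8)
    for q in place(m,*p,z):
        h=cv2.convexHull(proj(f,q).astype(np.float32)); t=np.zeros_like(im)
        cv2.fillConvexPoly(t,np.round((h)*16).astype(np.int32),255,cv2.LINE_AA,4); im=np.maximum(im,t)
    return im/255.
def fit(obs,m,p0,z):
    """obs: list of (frame,mask). returns pose and iou"""
    def c(p): return sum(np.abs(draw(f,m,p,z)-k).sum()/k.sum() for f,k in obs)
    best=None
    for da in(0,.35,-.35):
        q=np.array(p0)+[0,0,da]
        r=minimize(c,q,method='Nelder-Mead',options=dict(initial_simplex=[q,q+[8,0,0],q+[0,8,0],q+[0,0,.15]],xatol=.05,fatol=1e-4,maxiter=200))
        if best is None or r.fun<best.fun: best=r
    return best.x.round(3),round(best.fun/len(obs),3)
def guess(f,mask,z):
    v,u=np.nonzero(mask); P=unproj(f,np.c_[u,v],z)[:,:2]; c=P.mean(0); w,V=np.linalg.eigh(np.cov((P-c).T))
    return [*c,np.arctan2(V[1,1],V[0,1])]
def red(f,mask): 
    p=f['frame'][mask].mean(0); return p.round()
E
python3 - <<'E'
from h import *
ft=grab('top'); 
top={l:silhouettes('top',l) for l in('jbox1','pan','tray','dial','lock','housing')}
fs=grab('scene'); sc={l:silhouettes('scene',l) for l in('jbox1','pan','tray','dial','lock','housing')}
for l,z,zc in(('jbox1',0,20),('housing',0,15),('pan',66,78),('tray',0,25),('dial',0,60),('lock',84,70)):
    for d in top[l]:
        g=guess(ft,d['pixels'],zc)
        obs=[(ft,d['pixels'])]
        p1=fit(obs,l,g,z)
        for e in sc[l]:
            g2=guess(fs,e['pixels'],zc)
            if np.hypot(g2[0]-g[0],g2[1]-g[1])<35 and e['pixels'].sum()<20000: obs.append((fs,e['pixels'])); break
        print(l,round(d['p'],2),red(ft,d['pixels']),*p1,len(obs),*(fit(obs,l,g,z) if len(obs)>1 else ()))
E
```

```text
jbox1 0.95 [145. 144. 134.] [ 559.684 -265.304    2.735] 0.3 2 [ 557.507 -264.878    2.883] 0.258
jbox1 0.82 [98. 74. 52.] [ 304.847 -407.753    2.089] 0.218 2 [ 305.361 -409.711    2.106] 0.193
jbox1 0.73 [143. 141. 132.] [ 446.972 -356.271    2.726] 0.33 2 [ 446.7   -358.322    2.816] 0.253
jbox1 0.72 [100.  75.  51.] [ 413.361 -229.013   -2.882] 0.187 2 [ 413.421 -229.564   -2.958] 0.213
jbox1 0.64 [135. 134. 125.] [ 539.952 -434.531   -3.05 ] 0.154 2 [ 540.533 -436.327   -3.083] 0.161
housing 0.9 [130. 132. 127.] [ 573.633 -340.997   -2.979] 0.07 2 [ 574.032 -341.447   -3.004] 0.097
pan 0.88 [127. 126. 125.] [649.437  -3.807   1.078] 0.385 2 [648.575  -5.366   1.837] 0.379
tray 0.93 [ 32.  72. 126.] [482.517 342.641  -3.101] 0.027 2 [483.045 343.043  -3.106] 0.043
dial 0.59 [37. 37. 36.] [480.845 -67.771  -2.523] 0.241 2 [480.831 -69.657  -3.362] 0.283
dial 0.51 [144. 143. 133.] [ 545.002 -256.295    2.62 ] 0.456 1
```

```bash
python3 -m pendant '[[[0,0,0.18],[2.5,5.4,1.2],1],[[0,0,0.18],[2.5,5.4,1.2],1],[[0,0,0.18],[2.5,5.4,1.2],1],[[0,0,0.18],[2.5,5.4,1.2],1],[[0,0,0.18],[2.5,5.4,1.2],1],[[0,0,0.18],[2.5,5.4,1.2],1],[[0,0,0.18],[2.5,5.4,1.2],1],[[0,0,0.18],[2.5,5.4,1.2],1],[[0,0,0.18],[2.5,5.4,1.2],1],[[0,0,0.18],[2.5,5.4,1.2],1]]'
python3 -m pendant '[[[0,0,0.18],[0,0,0],1],[[0,0,0.18],[0,0,0],1],[[0,0,0.18],[0,0,0],1],[[0,0,0.18],[0,0,0],1],[[0,0,0.18],[0,0,0],1],[[0,0,0],[0,0,0],1],[[0,0,0],[0,0,0],1]]'
python3 - <<'E'
from h import *
f=grab('wrist'); print(f['fx'],f['k1'],np.array(f['mount']).round(3).tolist()); cv2.imwrite('pics/w1.png',f['frame'][:,:,::-1])
W={l:silhouettes('wrist',l) for l in('pan','dial','lock')}
for l,z,zc,a in(('pan',66,78,-.05),('dial',0,60,0),('lock',84,70,0)):
    for d in W[l]:
        g=guess(f,d['pixels'],zc); g[2]=a
        print(l,round(d['p'],2),d['extent'],fit([(f,d['pixels'])],l,g,z))
ft=grab('top')
for d in silhouettes('top','pan'):
    g=guess(ft,d['pixels'],78); g[2]=-.05; print(fit([(ft,d['pixels'])],'pan',g,66))
E
```

```text
time: 2.75
position: [443.8, 0.4, 326.3]
tool_rot: [3.141, 0.001, 2.149]
contact_force: [0.5, -0.2, 0.1]
grip_width: 93.5
grasp_force: 0.0
time: 3.62
position: [443.2, -1.6, 325.5]
tool_rot: [3.142, 0.0, 3.04]
contact_force: [-0.4, -1.4, -0.0]
grip_width: 94.3
grasp_force: 0.0
302.77636004516717 0.002429165972733863 [[-0.0, -0.961, -0.276, 80.409], [1.0, -0.001, 0.0, -0.433], [-0.0, -0.276, 0.961, -179.106], [0.0, 0.0, 0.0, 1.0]]
pan 0.88 [245.2, 231.0, 409.3, 315.6] (array([ 6.50867e+02, -5.71200e+00, -1.31000e-01]), np.float64(0.59))
dial 0.78 [254.0, 177.2, 293.4, 216.0] (array([ 4.79987e+02, -7.14620e+01, -9.00000e-03]), np.float64(0.133))
(array([ 6.55688e+02, -3.68700e+00, -1.30000e-01]), np.float64(0.619))
```

View pics/w1.png

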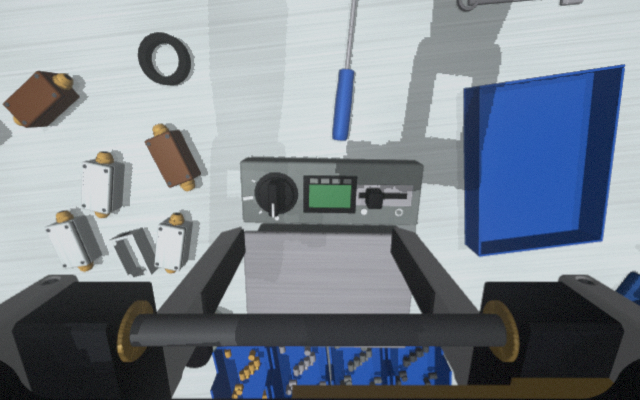

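Run:
```python
from h import *
a=cv2.imread('pics/w1.png')[150:250,230:430]; cv2.imwrite('pics/w1c.png',cv2.resize(a,(800,400),interpolation=cv2.INTER_CUBIC))
ft=grab('top')
for l,z in(('pan',78),('scale',78),('tray',50)):
  for d in silhouettes('top',l)[:1]:
    m=d['pixels']; print(l,m.sum())
    c=cv2.findContours(m.astype(np.uint8),0,2)[0]; c=max(c,key=cv2.contourArea); P=unproj(ft,c[:,0,:].astype(float),z)[:,:2]
    print(cv2.minAreaRect(P.astype(np.float32)))
```

```text
pan 3707
((651.8284912109375, -3.542022705078125), (270.31304931640625, 201.13035583496094), 82.68416595458984)
scale 4873
((649.9198608398438, -3.407989501953125), (274.3066101074219, 210.98394775390625), 83.002197265625)
tray 5659
((481.6160888671875, 338.151611328125), (273.3119812011719, 208.31602478027344), 2.3419551849365234)
```

View pics/w1c.png

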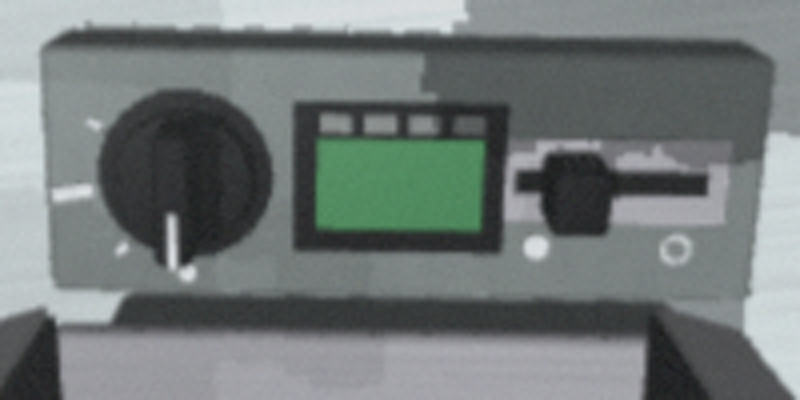

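Run:
```python
from h import *
f=grab('wrist')
c=lambda x,y:[230+x/4,150+y/4]
for n,p,z in(('disc',c(536,247),52),('ring',c(676,249),52),('dot',c(188,272),52),('slotR',c(515,183),54),('slotL',c(708,184),54),('consFL',c(43,50),52),('consFR',c(772,62),52),('dialaxis',c(185,172),61),('bar0',c(172,240),90.5),('longline',c(72,193),52),('panedge',c(62,325),78),('panedge2',c(645,333),78),
 ('gripT',c(575,165),84),('gripTopleft',c(547,150),84),('gripTopR',c(603,150),84),('ppl',c(166,265),90),('ppr',c(172,215),90)): print(n,unproj(f,[p],z)[0].round(1))
```

```text
disc [524.3  63.5  52. ]
ring [530.6 118.4  52. ]
dot [521.  -74.4  52. ]
slotR [496.6  56.7  54. ]
slotL [504.5 130.9  54. ]
consFL [ 427.6 -116.6   52. ]
consFR [459.5 156.4  52. ]
dialaxis [477.8 -68.5  61. ]
bar0 [494.9 -71.7  90.5]
longline [ 484.1 -114.9   52. ]
panedge [ 528.3 -120.2   78. ]
panedge2 [553.5  99.4  78. ]
gripT [483.2  75.2  84. ]
gripTopleft [476.6  65.5  84. ]
gripTopR [478.6  85.4  84. ]
ppl [504.3 -75.3  90. ]
ppr [485.7 -70.4  90. ]
```

```bash
python3 -m pendant '[[[0,0,-0.013],[1.06,1.54,-5],1],[[0,0,0],[1.06,1.54,-5],1],[[0,0,0],[1.06,1.54,-5],1],[[0,0,0],[1.06,1.54,-5],1],[[0,0,0],[1.06,1.54,-4],1],[[0,0,0],[0,0,-2.3],1],[[0,0,0],[0,0,0],1]]' 25
python3 -m pendant '[[[0,0,0],[0,0,0],-1],[[0,0,0],[0,0,0],-1],[[0,0,0],[0,0,0],-1],[[0,0,0],[0,0,0],-1],[[0,0,0],[0,0,0],-1],[[0,0,0],[0,0,0],-1]]' 25
```

```text
time: 5.05
position: [494.2, 75.7, 60.3]
tool_rot: [-3.141, -0.005, 3.03]
contact_force: [-0.3, 0.2, 1.0]
grip_width: 93.6
grasp_force: 0.0
time: 5.8
position: [496.2, 75.4, 62.5]
tool_rot: [-3.142, -0.0, 3.03]
contact_force: [-0.5, 0.4, -0.9]
grip_width: 37.1
grasp_force: 0.0
```

```bash
python3 -m pendant '[[[0,0,0],[0,0,0],-1],[[0,0,0],[0,0,0],-1],[[0,0,0],[0,0,0],-1],[[0,0,0],[0,0,0],-1]]' 25
python3 -m pendant '[[[0,0,0],[0.06,0.5,0],-1],[[0,0,0],[0.1,0.9,0],-1],[[0,0,0],[0.1,0.9,0],-1],[[0,0,0],[0.1,0.9,0],-1],[[0,0,0],[0.1,0.9,0],-1],[[0,0,0],[0.05,0.4,0],-1],[[0,0,0],[0,0,0],-1],[[0,0,0],[0,0,0],-1]]' 25
```

```text
time: 6.3
position: [496.2, 75.9, 62.4]
tool_rot: [3.141, -0.0, 3.03]
contact_force: [0.1, 3.0, -0.7]
grip_width: 21.7
grasp_force: 25.0
time: 7.3
position: [501.6, 121.0, 62.4]
tool_rot: [3.14, 0.0, 3.029]
contact_force: [1.8, 0.2, -2.1]
grip_width: 21.8
grasp_force: 25.0
```

```bash
for i in 1 2 3; do python3 -m pendant '[[[0,0,0],[0.02,0.2,0],-1],[[0,0,0],[0.0,0.0,0],-1]]' 25 | egrep "pos|contact"; done
```

```text
position: [501.6, 121.1, 62.4]
contact_force: [1.4, -6.0, -0.7]
position: [501.6, 121.2, 62.4]
contact_force: [0.6, -11.2, 0.0]
position: [501.6, 121.3, 62.4]
contact_force: [0.3, -16.9, 1.0]
```

```bash
python3 -m pendant '[[[0,0,0],[-0.06,-0.6,0],-1],[[0,0,0],[0,0,0],-0.2],[[0,0,0],[0,0,0],-0.2],[[0,0,0],[0,0,4],-0.2],[[0,0,0],[-0.55,-4.8,0],-0.2],[[0,0,0],[-0.55,-4.8,0],-0.2],[[0,0,0],[-0.55,-4.8,0],-0.2],[[0,0,0],[-0.55,-4.7,0],-0.2],[[0,0,0],[0,0,-3.6],-0.2],[[0,0,0],[0,0,0],-0.2]]' 30
python3 -m pendant '[[[0,0,0],[0,0,0],-1],[[0,0,0],[0,0,0],-1],[[0,0,0],[0,0,0],-1],[[0,0,0],[0,0,0],-1],[[0,0,0],[0,0,0],-1]]' 30
```

```text
time: 9.3
position: [476.6, -69.7, 64.3]
tool_rot: [3.14, -0.006, 3.029]
contact_force: [-0.5, 0.3, 0.2]
grip_width: 37.5
grasp_force: 0.0
time: 9.93
position: [480.4, -70.4, 67.6]
tool_rot: [3.141, 0.002, 3.03]
contact_force: [-0.0, 2.1, 5.8]
grip_width: 13.9
grasp_force: 30.0
```

```bash
python3 -m pendant '[[[0,0,-0.15],[0,0,0],-1],[[0,0,-0.15],[0,0,0],-1],[[0,0,-0.15],[0,0,0],-1],[[0,0,-0.15],[0,0,0],-1],[[0,0,-0.15],[0,0,0],-1],[[0,0,-0.15],[0,0,0],-1],[[0,0,-0.15],[0,0,0],-1],[[0,0,-0.15],[0,0,0],-1],[[0,0,-0.2],[0,0,0],-1],[[0,0,0],[0,0,0],-1]]' 30
python3 -m pendant '[[[0,0,0],[0,0,0],-1],[[0,0,0],[0,0,0],0.3],[[0,0,0],[0,0,0],0.3],[[0,0,0],[0,0,0],0.3],[[0,0,0],[0,0,6],0.6],[[0,0,0],[0,-3,6],0.6],[[0,0,0],[-2,-4,6],0.6],[[0,0,0],[-2,-4,6],0.6],[[0,0,0],[0,0,0],1],[[0,0,0],[0,0,0],1]]' 30
python3 - <<'E'
from h import *
f=grab('wrist'); cv2.imwrite('pics/w2.png',f['frame'][:,:,::-1])
for d in silhouettes('wrist','jbox1'):
    g=guess(f,d['pixels'],20); print(round(d['p'],2),red(f,d['pixels']),d['extent'],*fit([(f,d['pixels'])],'jbox1',g,0))
E
```

```text
time: 11.18
position: [480.3, -70.4, 67.6]
tool_rot: [3.14, 0.0, 1.641]
contact_force: [-0.5, 1.8, 6.2]
grip_width: 13.6
grasp_force: 30.0
time: 12.42
position: [445.5, -165.0, 281.7]
tool_rot: [-3.141, -0.001, 1.642]
contact_force: [0.0, -0.0, -0.7]
grip_width: 91.0
grasp_force: 0.0
0.91 [148. 148. 145.] [353.9, 209.0, 416.2, 251.7] [ 556.196 -263.608    2.727] 0.917
0.9 [106.  86.  69.] [253.8, 188.0, 331.0, 231.5] [ 414.088 -230.109   -2.88 ] 0.083
0.78 [84. 88. 89.] [337.1, 308.4, 384.2, 313.8] [ 530.92  -451.022   -4.45 ] 7.988
0.78 [63. 49. 41.] [219.2, 284.5, 247.9, 311.8] [ 319.208 -427.038    1.277] 2.112
0.56 [150. 151. 149.] [278.3, 258.6, 343.4, 304.1] [ 445.095 -355.8      2.818] 0.141
```

View pics/w2.png

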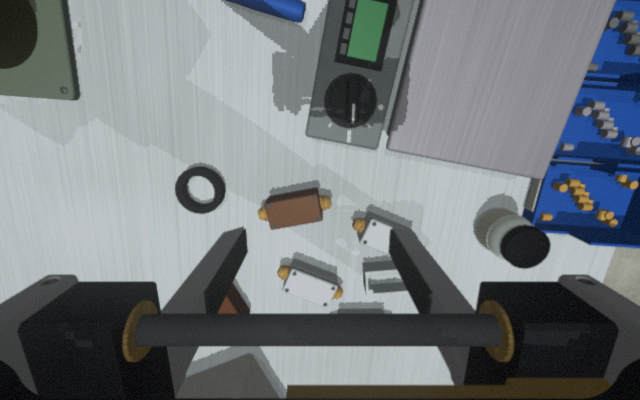

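```bash
python3 -m pendant '[[[0,0,0.168],[0,-2.74,-2],0.4],[[0,0,0.168],[0,-2.74,-2],0.4],[[0,0,0.168],[0,-2.74,-2],0.4],[[0,0,0.168],[0,-2.74,-2],0.4],[[0,0,0.168],[0,-2.74,-2],0.4],[[0,0,0.168],[0,-2.74,-2],0.4],[[0,0,0.168],[0,-2.74,-2],0.4],[[0,0,0],[0,0,-5],0.4],[[0,0,0],[0,0,-5],0.4],[[0,0,0],[0,0,-3.4],0.4]]' 35
python3 -m pendant '[[[0,0,0],[0,0,0],0.4],[[0,0,0],[0,0,0],-1],[[0,0,0],[0,0,0],-1],[[0,0,0],[0,0,0],-1],[[0,0,0],[0,0,0],-1],[[0,0,0],[0,0,0],-1]]' 35
```

```text
time: 13.78
position: [444.0, -353.7, 3.9]
tool_rot: [3.138, -0.006, 2.82]
contact_force: [-0.5, -0.0, -0.0]
grip_width: 66.0
grasp_force: 0.0
time: 14.52
position: [446.8, -357.7, 10.1]
tool_rot: [-3.141, 0.002, 2.818]
contact_force: [0.4, 1.6, 7.0]
grip_width: 43.9
grasp_force: 35.0
```

```bash
python3 -m pendant '[[[0,0,0],[0,0,3],-1],[[0,0,0],[0,0,6],-1],[[0,0,0],[0,0,6],-1]]' 35 | tail -2
python3 -m pendant '[[[0,0,-0.136],[2.6,4.13,0],-1],[[0,0,-0.136],[2.6,4.13,0],-1],[[0,0,-0.136],[2.6,4.13,0],-1],[[0,0,-0.136],[2.6,4.13,0],-1],[[0,0,-0.136],[2.6,4.13,0],-1],[[0,0,-0.136],[2.6,4.13,0],-1],[[0,0,-0.136],[2.6,4.13,0],-1],[[0,0,-0.136],[2.6,4.13,0],-1],[[0,0,-0.136],[2.6,4.13,0],-1],[[0,0,-0.136],[2.5,4.13,0],-1]]' 35
python3 -m pendant '[[[0,0,0],[0,0,0],-1],[[0,0,0],[0,0,-4],-1],[[0,0,0],[0,0,-1.8],-1],[[0,0,0],[0,0,0],-1]]' 35
```

```text
grip_width: 43.9
grasp_force: 35.0
time: 16.15
position: [704.4, 57.1, 156.6]
tool_rot: [-3.139, 0.001, 1.454]
contact_force: [-0.0, -0.8, -3.1]
grip_width: 43.8
grasp_force: 35.0
time: 16.65
position: [702.0, 55.2, 97.0]
tool_rot: [-3.134, 0.001, 1.458]
contact_force: [0.1, 0.2, -3.9]
grip_width: 43.8
grasp_force: 35.0
```

```bash
python3 -m pendant '[[[0,0,0],[0,0,-0.5],-1],[[0,0,0],[0,0,0],-1]]' 35 | egrep "pos|contact"
for i in 1 2 ; do python3 -m pendant '[[[0,0,0],[0,0,-0.25],-1],[[0,0,0],[0,0,0],-1]]' 35 | egrep "pos|contact"; done
```

```text
position: [705.7, 55.6, 96.8]
contact_force: [-0.0, 0.2, -3.1]
position: [705.1, 55.9, 93.5]
contact_force: [-0.1, 0.2, -4.9]
position: [704.7, 55.9, 90.2]
contact_force: [-0.2, 0.5, -3.0]
```

```bash
python3 -m pendant '[[[0,0,0],[0,0,-0.25],-1],[[0,0,0],[0,0,0],-1],[[0,0,0],[0,0,0],-1]]' 35 | egrep "pos|contact"
python3 -m pendant '[[[0,0,0],[0,0,0],0.3],[[0,0,0],[0,0,0],0.3],[[0,0,0],[0,0,0],0.3],[[0,0,0],[0,0,3],0.4],[[0,0,0],[0,0,6],0.4],[[0,0,0],[-3,0,6],0.4]]' 35
```

```text
position: [705.2, 55.9, 88.2]
contact_force: [0.3, -0.2, -2.8]
time: 18.52
position: [677.7, 55.6, 235.5]
tool_rot: [3.14, -0.0, 1.458]
contact_force: [0.4, 0.3, 0.8]
grip_width: 66.0
grasp_force: 0.0
```

```bash
python3 -m pendant '[[[0,0,0],[-2.9,-5,0],0.4],[[0,0,0],[-2.9,-5,0],0.4],[[0,0,0],[-2.9,-5,0],0.4],[[0,0,0],[-2.8,-5,0],0.4],[[0,0,0],[0,0,0],0.4],[[0,0,0],[0,0,0],0.4]]' 35 | grep pos
cat > look.py <<'E'
from h import *
import sys
f=grab('wrist'); cv2.imwrite(sys.argv[1],f['frame'][:,:,::-1]); z=float(sys.argv[2]) if len(sys.argv)>2 else 0
for l in ('jbox1','housing')[:1 if z else 2]:
  for d in silhouettes('wrist',l):
    g=guess(f,d['pixels'],20+z); print(l,round(d['p'],2),red(f,d['pixels']),d['extent'],*fit([(f,d['pixels'])],l,g,z))
E
python3 look.py pics/w3.png
```

```text
position: [562.3, -143.9, 234.4]
jbox1 0.89 [182. 182. 179.] [288.5, 232.6, 368.1, 281.2] [ 559.306 -265.524    2.795] 0.134
jbox1 0.84 [106.  81.  64.] [183.7, 220.2, 252.3, 272.8] [ 407.37  -228.461   -2.635] 0.401
jbox1 0.61 [184. 184. 179.] [286.0, 348.7, 358.2, 379.5] [ 538.945 -437.188    3.155] 0.557
housing 0.96 [140. 144. 146.] [309.7, 275.3, 366.6, 311.0] [ 574.338 -339.695    3.267] 0.23
```

View pics/w3.png

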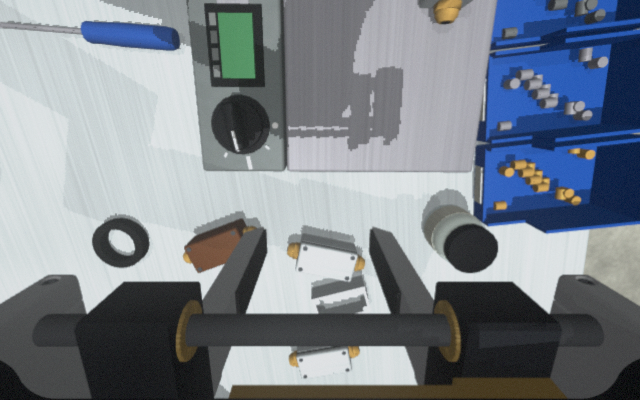

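Run:
```python
from h import *
f=grab('wrist')
a=f['frame'][80:180,180:300,::-1]; cv2.imwrite('pics/d.png',cv2.resize(a,(480,400),interpolation=2))
P=unproj(f,[[233,130],[237,150]],90.5); d=P[1]-P[0]; print(P.round(1),np.arctan2(d[1],d[0])+.115)
c=[np.r_[place('jbox1',559.3,-265.5,2.795,0)]]
```

```text
[[481.8 -73.3  90.5]
 [482.1 -94.2  90.5]] -1.440269801568146Traceback (most recent call last):
    return a.ndim
           ^^^^^^
AttributeError: 'list' object has no attribute 'ndim'

During handling of the above exception, another exception occurred:

Traceback (most recent call last):
ValueError: setting an array element with a sequence. The requested array has an inhomogeneous shape after 1 dimensions. The detected shape was (3,) + inhomogeneous part.
```

View pics/d.png

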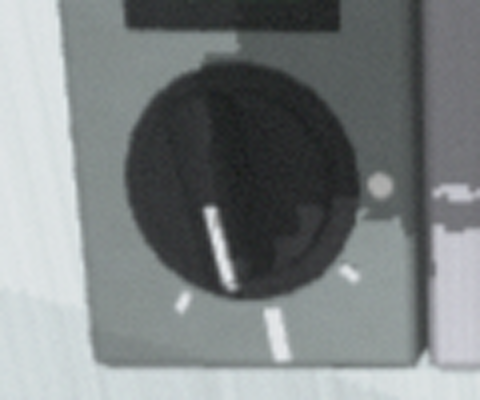

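```bash
python3 -m pendant '[[[0,0,0.167],[-0.3,-1.52,-1],0.32],[[0,0,0.167],[0,-1.52,-1],0.32],[[0,0,0.167],[0,-1.52,-1],0.32],[[0,0,0.167],[0,-1.52,-1],0.32],[[0,0,0.167],[0,-1.52,-1],0.32],[[0,0,0.167],[0,-1.52,-1],0.32],[[0,0,0.167],[0,-1.52,-1],0.32],[[0,0,0.167],[0,-1.52,-1],0.32]]' 35 |grep pos
python3 -m pendant '[[[0,0,0],[0,0,-6],0.32],[[0,0,0],[0,0,-6],0.32],[[0,0,0],[0,0,-2.5],0.32],[[0,0,0],[0,0,0],0.32],[[0,0,0],[0,0,0],-1],[[0,0,0],[0,0,0],-1],[[0,0,0],[0,0,0],-1],[[0,0,0],[0,0,0],-1]]' 35
```

```text
position: [559.8, -265.0, 153.4]
time: 21.48
position: [560.9, -266.5, 11.3]
tool_rot: [-3.141, 0.004, 2.794]
contact_force: [-0.0, 1.4, 5.8]
grip_width: 43.8
grasp_force: 34.9
```

```bash
python3 -m pendant '[[[0,0,0],[0,0,3],-1],[[0,0,0],[0,0,6],-1],[[0,0,0],[0,0,6],-1],[[0,0,-0.167],[0,3,0],-1],[[0,0,-0.167],[0,4,0],-1],[[0,0,-0.167],[0,4,0],-1],[[0,0,-0.167],[2,4,0],-1]]' 35 | tail -2
python3 -m pendant '[[[0,0,-0.167],[4,2,0],-1],[[0,0,-0.167],[4,2,0],-1],[[0,0,-0.167],[3,0.2,0],-1],[[0,0,-0.167],[0,0,0],-1],[[0,0,0],[0,0,-3],-1],[[0,0,0],[0,0,-3],-1],[[0,0,0],[0,0,-0.6],-1],[[0,0,0],[0,0,0],-1],[[0,0,0],[0,0,0],-1]]' 35
```

```text
grip_width: 43.5
grasp_force: 34.9
time: 23.48
position: [689.7, -74.0, 94.2]
tool_rot: [3.14, 0.0, 1.458]
contact_force: [0.5, -0.6, -3.7]
grip_width: 44.0
grasp_force: 34.9
```

```bash
python3 -m pendant '[[[0,0,0],[0,0,-0.35],-1],[[0,0,0],[0,0,0],-1]]' 35 | egrep "pos|contact"
python3 -m pendant '[[[0,0,0],[0,0,-0.15],-1],[[0,0,0],[0,0,0],-1]]' 35 | egrep "pos|contact"
```

```text
position: [688.9, -73.7, 89.6]
contact_force: [-0.6, -0.1, -4.7]
position: [689.1, -73.7, 89.4]
contact_force: [-2.4, 0.3, 2.6]
```

```bash
python3 -m pendant '[[[0,0,0],[0,0,0],0.3],[[0,0,0],[0,0,0],0.3],[[0,0,0],[0,0,0],0.3],[[0,0,0],[0,0,3],0.32],[[0,0,0],[0,0,6],0.32],[[0,0,0],[-3,0,5],0.32],[[0,0,0],[-4,-4.2,0],0.32],[[0,0,0],[-4,-5,0],0.32],[[0,0,0],[-4,-5,0],0.32],[[0,0,0],[0,-5,0],0.32]]' 35 |grep pos
python3 -m pendant '[[[0,0,0],[0,-5,0],0.32],[[0,0,0],[0,0,0],0.32],[[0,0,0],[0,0,0],0.32]]' 35 |grep pos
python3 look.py pics/w4.png
python3 - <<'E'
from h import *
f=grab('top'); cv2.imwrite('pics/top4.png',cv2.resize(f['frame'][100:290,150:480,::-1],(800,460),interpolation=2))
E
```

```text
position: [538.3, -264.0, 227.8]
position: [540.9, -312.9, 227.7]
jbox1 0.89 [84. 65. 51.] [123.0, 228.7, 194.1, 280.4] [ 307.354 -408.98     2.12 ] 0.271
jbox1 0.82 [100.  77.  60.] [164.2, 90.7, 254.1, 150.0] [ 414.559 -230.75    -2.913] 0.089
jbox1 0.79 [159. 160. 158.] [287.1, 236.2, 367.1, 284.1] [ 538.696 -434.822   -3.048] 0.112
housing 0.84 [155. 159. 161.] [312.4, 166.4, 376.1, 216.3] [ 574.484 -340.457   -2.971] 0.08
```

View pics/w4.png

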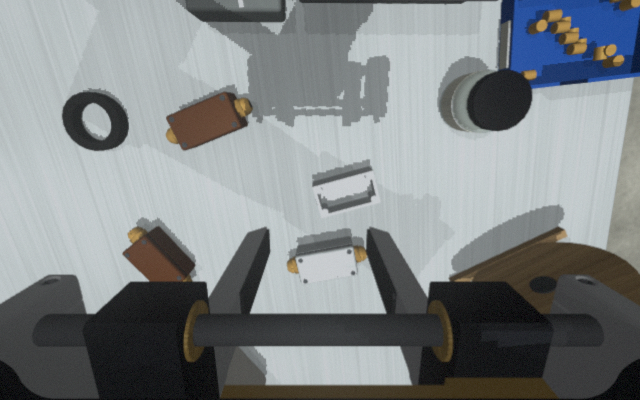

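View pics/top4.png

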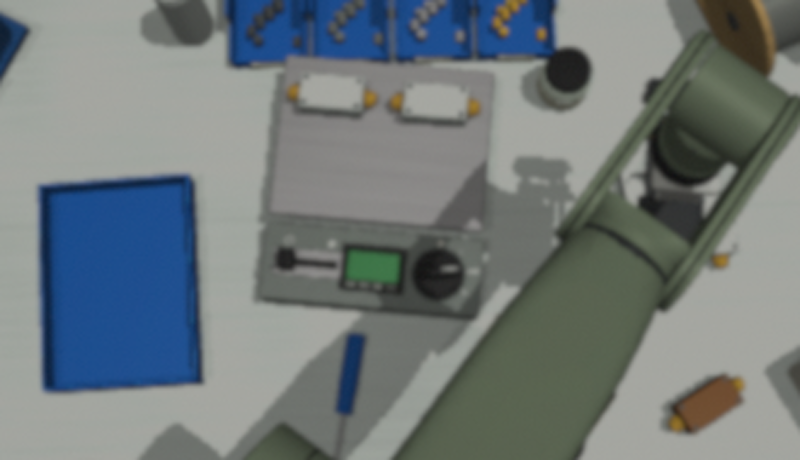

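```bash
python3 -m pendant '[[[0,0,-0.17],[-0.2,-1.52,-1],0.4],[[0,0,-0.17],[0,-1.52,-1],0.4],[[0,0,-0.17],[0,-1.52,-1],0.4],[[0,0,-0.17],[0,-1.52,-1],0.4],[[0,0,-0.17],[0,-1.52,-1],0.4],[[0,0,-0.17],[0,-1.52,-1],0.4],[[0,0,-0.17],[0,-1.52,-1],0.4],[[0,0,-0.17],[0,-1.52,-1],0.4]]' 35 |grep pos
python3 -m pendant '[[[0,0,0],[0,0,-6],0.4],[[0,0,0],[0,0,-6],0.4],[[0,0,0],[0,0,-1.8],0.4],[[0,0,0],[0,0,0],0.4],[[0,0,0],[0,0,0],-1],[[0,0,0],[0,0,0],-1],[[0,0,0],[0,0,0],-1],[[0,0,0],[0,0,0],-1]]' 35
```

```text
position: [539.5, -434.2, 147.8]
time: 27.8
position: [540.4, -436.1, 12.8]
tool_rot: [3.139, -0.003, 0.098]
contact_force: [0.6, 1.5, 7.1]
grip_width: 43.8
grasp_force: 35.0
```

```bash
python3 -m pendant '[[[0,0,0],[0,0,3],-1],[[0,0,0],[0,0,6],-1],[[0,0,0],[0,0,6],-1]]' 35 | tail -2
python3 -m pendant '[[[0,0,0.151],[0.56,4.14,0],-1],[[0,0,0.151],[0.56,4.14,0],-1],[[0,0,0.151],[0.56,4.14,0],-1],[[0,0,0.151],[0.56,4.14,0],-1],[[0,0,0.151],[0.56,4.14,0],-1],[[0,0,0.151],[0.56,4.14,0],-1],[[0,0,0.151],[0.56,4.14,0],-1],[[0,0,0.151],[0.56,4.14,0],-1],[[0,0,0.151],[0.56,4.15,0],-1],[[0,0,0],[0,0,0],-1]]' 35
python3 -m pendant '[[[0,0,0],[0,0,-3],-1],[[0,0,0],[0,0,-3],-1],[[0,0,0],[0,0,-0.7],-1],[[0,0,0],[0,0,0],-1],[[0,0,0],[0,0,0],-1]]' 35
```

```text
grip_width: 43.8
grasp_force: 34.9
time: 29.42
position: [588.4, -59.0, 159.0]
tool_rot: [-3.139, -0.001, 1.462]
contact_force: [-0.5, -0.9, -3.1]
grip_width: 43.6
grasp_force: 34.9
time: 30.05
position: [590.2, -62.9, 93.9]
tool_rot: [3.14, 0.0, 1.457]
contact_force: [-0.6, -0.3, -4.0]
grip_width: 43.5
grasp_force: 35.0
```

```bash
python3 -m pendant '[[[0,0,0],[0,0,-0.2],-1],[[0,0,0],[0,0,0],-1]]' 35 | egrep "pos|contact"
python3 -m pendant '[[[0,0,0],[0,0,-0.2],-1],[[0,0,0],[0,0,0],-1]]' 35 | egrep "pos|contact"
```

```text
position: [589.4, -62.3, 91.1]
contact_force: [0.2, 0.4, -4.0]
position: [589.7, -62.4, 90.8]
contact_force: [-4.2, 0.7, 4.9]
```

```bash
python3 -m pendant '[[[0,0,0],[0,0,0],0.4],[[0,0,0],[0,0,0],0.4],[[0,0,0],[0,0,0],0.4],[[0,0,0],[0,0,4],0.4],[[0,0,0],[0,0,6],0.4],[[0,0,0],[1,4,6],0.4],[[0,0,0],[1.5,4.5,4],0.4],[[0,0,0],[1.5,4.5,3],0.4],[[0,0,0],[2,4.5,0],0.4]]' 35 |grep pos
for i in 1 2 3; do python3 -m pendant '[[[0,0,0],[0,0,0],0.4],[[0,0,0],[0,0,0],0.4],[[0,0,0],[0,0,0],0.4],[[0,0,0],[0,0,0],0.4],[[0,0,0],[0,0,0],0.4],[[0,0,0],[0,0,0],0.4],[[0,0,0],[0,0,0],0.4],[[0,0,0],[0,0,0],0.4],[[0,0,0],[0,0,0],0.4],[[0,0,0],[0,0,0],0.4]]' 35 | egrep "pos|time"; done
python3 look.py pics/w5.png 78
python3 - <<'E'
from h import *
f=grab('top'); 
for d in silhouettes('top','tray'): print(fit([(f,d['pixels'])],'tray',[482,342,.03],0))
E
```

```text
position: [650.1, 108.6, 315.2]
time: 32.92
position: [647.9, 107.2, 310.5]
time: 34.17
position: [647.9, 107.1, 310.5]
time: 35.42
position: [647.9, 107.1, 310.5]
jbox1 0.71 [120.  96.  70.] [224.7, 344.8, 240.6, 367.5] [ 353.241 -368.882    0.945] 1.0
jbox1 0.68 [210. 209. 204.] [347.0, 164.2, 382.6, 242.8] [704.857  55.835   1.481] 0.184
jbox1 0.62 [198. 198. 194.] [342.9, 250.8, 379.2, 311.1] [688.821 -74.877   1.523] 0.292
(array([4.82348e+02, 3.61969e+02, 5.50000e-02]), np.float64(0.408))
```

View pics/w5.png

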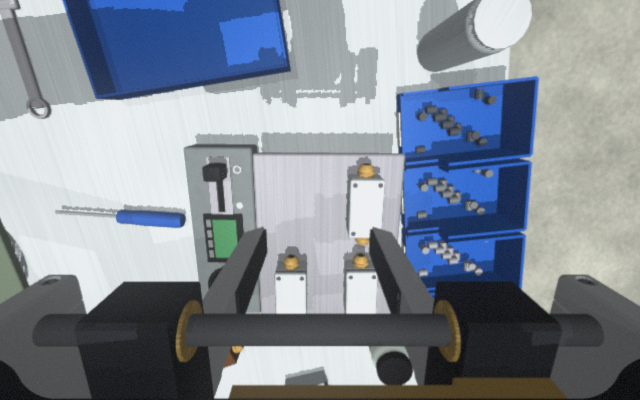

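```bash
python3 -m pendant '[[[0,0,0],[2.9,-2.6,-5],0.4],[[0,0,0],[2.8,-2.5,-5],0.4],[[0,0,0],[0,0,-5],0.4],[[0,0,0],[0,0,-5],0.4],[[0,0,0],[0,0,-2],0.4],[[0,0,0],[0,0,0],0.4],[[0,0,0],[0,0,0],-1],[[0,0,0],[0,0,0],-1],[[0,0,0],[0,0,0],-1],[[0,0,0],[0,0,0],-1]]' 35
python3 -m pendant '[[[0,0,0],[0,0,2],-1],[[0,0,0],[0,0,5],-1],[[0,0,0],[0,0,5],-1]]' 35
```

```text
time: 36.88
position: [705.8, 56.6, 93.9]
tool_rot: [3.138, -0.0, 1.457]
contact_force: [-0.8, -0.6, 6.8]
grip_width: 43.2
grasp_force: 35.0
time: 37.25
position: [703.5, 56.5, 211.6]
tool_rot: [-3.139, 0.0, 1.457]
contact_force: [0.9, 0.2, -4.1]
grip_width: 43.6
grasp_force: 35.0
```

```bash
python3 -m pendant '[[[0,0,-0.158],[-1.8,3.71,0],-1],[[0,0,-0.158],[-1.8,3.71,0],-1],[[0,0,-0.158],[-1.8,3.71,0],-1],[[0,0,-0.158],[-1.8,3.71,0],-1],[[0,0,-0.158],[-1.8,3.71,0],-1],[[0,0,-0.158],[-1.8,3.71,0],-1],[[0,0,-0.158],[-1.8,3.71,0],-1],[[0,0,-0.158],[-1.8,3.71,0],-1],[[0,0,-0.158],[-1.8,3.71,0],-1],[[0,0,0],[0,0,0],-1]]' 35
python3 -m pendant '[[[0,0,0],[0,0,0],-1],[[0,0,0],[0,0,0],-1]]' 35
python3 - <<'E'
from h import *
f=grab('wrist'); cv2.imwrite('pics/w6.png',f['frame'][:,:,::-1])
for d in silhouettes('wrist','tray'): print(d['p'],d['extent'])
E
```

```text
time: 38.5
position: [540.1, 393.1, 211.1]
tool_rot: [-3.141, 0.001, 0.04]
contact_force: [0.7, -1.3, -3.9]
grip_width: 43.5
grasp_force: 35.0
time: 38.75
position: [543.0, 389.2, 211.1]
tool_rot: [3.141, 0.0, 0.034]
contact_force: [-0.0, -0.7, -3.7]
grip_width: 43.6
grasp_force: 35.0
0.8 [269.2, 116.1, 448.7, 313.5]
```

View pics/w6.png

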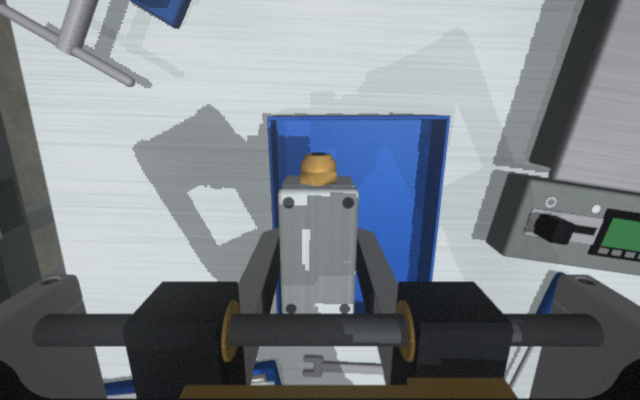

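Run:
```python
from h import *
f=grab('wrist'); P=unproj(f,[[268,116],[449,116]],50)[:,:2]; d=P[0]-P[1]; a=np.arctan2(-d[0],d[1]); print(P.round(1),np.hypot(*d),a)
print(P.mean(0)-135*np.array([np.cos(a),np.sin(a)]))
```

```text
[[615.5 445.4]
 [622.  249.1]] 196.47199828091473 0.03327245916288922
[483.84105971 342.74676231]
```

```bash
python3 -m pendant '[[[0,0,0],[0,0,-6],-1],[[0,0,0],[0,0,-6],-1],[[0,0,0],[0,0,-4],-1],[[0,0,0],[0,0,-2],-1],[[0,0,0],[0,0,-0.6],-1],[[0,0,0],[0,0,0],-1],[[0,0,0],[0,0,0],-1]]' 35| egrep "pos|contact"
python3 -m pendant '[[[0,0,0],[0,0,-0.3],-1],[[0,0,0],[0,0,0],-1]]' 35 | egrep "pos|contact"
```

```text
position: [544.4, 391.4, 27.8]
contact_force: [-0.6, 0.5, -3.8]
position: [542.6, 390.5, 22.6]
contact_force: [-0.7, -0.2, -4.4]
```

```bash
python3 -m pendant '[[[0,0,0],[0,0,-0.2],-1],[[0,0,0],[0,0,0],-1]]' 35 | egrep "pos|contact"
```

```text
position: [542.4, 390.4, 20.1]
contact_force: [0.0, 0.4, -3.3]
```

```bash
python3 -m pendant '[[[0,0,0],[0,0,-0.2],-1],[[0,0,0],[0,0,0],-1]]' 35 | egrep "pos|contact"
python3 -m pendant '[[[0,0,0],[0,0,0],0.3],[[0,0,0],[0,0,0],0.3],[[0,0,0],[0,0,0],0.3],[[0,0,0],[0,0,4],0.4],[[0,0,0],[0,0,6],0.4],[[0,0,0],[0,0,6],0.4],[[0,0,0],[0,0,4],0.4]]' 35 | grep pos
python3 -m pendant '[[[0,0,0.142],[1.47,-4.64,0],0.4],[[0,0,0.142],[1.47,-4.64,0],0.4],[[0,0,0.142],[1.47,-4.64,0],0.4],[[0,0,0.142],[1.47,-4.64,0],0.4],[[0,0,0.142],[1.47,-4.64,0],0.4],[[0,0,0.142],[1.47,-4.64,0],0.4],[[0,0,0.142],[1.47,-4.64,0],0.4],[[0,0,0.142],[1.47,-4.64,0],0.4],[[0,0,0.142],[1.47,-4.64,0],0.4],[[0,0,0.142],[1.47,-4.64,0],0.4]]' 35| grep pos
python3 -m pendant '[[[0,0,0],[0,0,0],0.4],[[0,0,0],[0,0,0],0.4]]' 35
python3 look.py pics/w7.png 78
```

```text
position: [542.5, 390.5, 19.9]
contact_force: [-3.2, -1.4, 5.3]
position: [543.7, 391.0, 222.2]
position: [689.9, -75.2, 218.1]
time: 42.9
position: [689.2, -73.2, 217.8]
tool_rot: [-3.141, -0.001, 1.454]
contact_force: [0.4, 0.7, 0.2]
grip_width: 65.8
grasp_force: 0.0
jbox1 0.76 [213. 213. 209.] [293.7, 134.2, 342.3, 245.2] [689.303 -72.352   1.477] 0.068
jbox1 0.67 [202. 202. 197.] [187.4, 138.9, 246.2, 247.5] [589.543 -64.498   1.437] 0.105
```

```bash
python3 -m pendant '[[[0,0,0],[0,0,-6],0.4],[[0,0,0],[0,0,-5],0.4],[[0,0,0],[0,0,-1.6],0.4],[[0,0,0],[0,0,0],0.4],[[0,0,0],[0,0,0],-1],[[0,0,0],[0,0,0],-1],[[0,0,0],[0,0,0],-1],[[0,0,0],[0,0,0],-1]]' 35
python3 -m pendant '[[[0,0,0],[0,0,2],-1],[[0,0,0],[0,0,5],-1],[[0,0,0],[0,0,5],-1],[[0,0,0],[0,0,0],-1]]' 35
```

```text
time: 44.0
position: [690.2, -73.8, 94.6]
tool_rot: [3.14, 0.0, 1.455]
contact_force: [-2.5, -0.4, 6.1]
grip_width: 43.8
grasp_force: 35.0
time: 44.5
position: [693.4, -74.5, 219.4]
tool_rot: [3.128, 0.001, 1.455]
contact_force: [0.5, -0.5, -3.9]
grip_width: 44.1
grasp_force: 35.0
```

```bash
python3 -m pendant '[[[0,0,-0.158],[-1.59,4.16,0],-1],[[0,0,-0.158],[-1.59,4.16,0],-1],[[0,0,-0.158],[-1.59,4.16,0],-1],[[0,0,-0.158],[-1.59,4.16,0],-1],[[0,0,-0.158],[-1.59,4.16,0],-1],[[0,0,-0.158],[-1.59,4.16,0],-1],[[0,0,-0.158],[-1.59,4.16,0],-1],[[0,0,-0.158],[-1.59,4.16,0],-1],[[0,0,-0.158],[-1.59,4.16,0],-1],[[0,0,0],[0,0,0],-1]]' 35
python3 -m pendant '[[[0,0,0],[0,0,0],-1],[[0,0,0],[0,0,0],-1]]' 35
```

```text
time: 45.75
position: [543.2, 303.3, 209.2]
tool_rot: [3.141, 0.005, 0.038]
contact_force: [0.1, -0.1, -4.3]
grip_width: 43.8
grasp_force: 35.0
time: 46.0
position: [546.4, 299.5, 211.2]
tool_rot: [3.141, 0.001, 0.032]
contact_force: [1.0, 0.3, -4.1]
grip_width: 43.8
grasp_force: 35.0
```

```bash
python3 -m pendant '[[[0,0,0],[0,0,-6],-1],[[0,0,0],[0,0,-6],-1],[[0,0,0],[0,0,-4],-1],[[0,0,0],[0,0,-2],-1],[[0,0,0],[0,0,-0.6],-1],[[0,0,0],[0,0,0],-1],[[0,0,0],[0,0,0],-1],[[0,0,0],[0,0,0],-1]]' 35| egrep "pos|contact"
python3 -m pendant '[[[0,0,0],[0,0,-0.3],-1],[[0,0,0],[0,0,0],-1],[[0,0,0],[0,0,0],-1]]' 35 | egrep "pos|contact|width"
```

```text
position: [547.6, 301.4, 28.0]
contact_force: [-0.2, -0.2, -4.0]
position: [546.2, 300.8, 23.1]
contact_force: [-1.1, 0.6, -3.6]
grip_width: 44.0
```

Then release and return for the last box.

```bash
python3 -m pendant '[[[0,0,0],[0,0,-0.25],-1],[[0,0,0],[0,0,0],-1],[[0,0,0],[0,0,-0.1],-1],[[0,0,0],[0,0,0],-1]]' 35 | egrep "pos|contact"
python3 -m pendant '[[[0,0,0],[0,0,0],0.2],[[0,0,0],[0,0,0],0.2],[[0,0,0],[0,0,0],0.2],[[0,0,0],[0,0,4],0.3],[[0,0,0],[0,0,6],0.4],[[0,0,0],[0,0,6],0.4],[[0,0,0],[0,0,4],0.4]]' 35 | grep pos
python3 -m pendant '[[[0,0,0.158],[0.48,-4.05,0],0.4],[[0,0,0.158],[0.48,-4.05,0],0.4],[[0,0,0.158],[0.48,-4.05,0],0.4],[[0,0,0.158],[0.48,-4.05,0],0.4],[[0,0,0.158],[0.48,-4.05,0],0.4],[[0,0,0.158],[0.48,-4.05,0],0.4],[[0,0,0.158],[0.48,-4.05,0],0.4],[[0,0,0.158],[0.48,-4.05,0],0.4],[[0,0,0.158],[0.48,-4.05,0],0.4],[[0,0,0],[0,0,0],0.4]]' 35| grep pos
python3 -m pendant '[[[0,0,0],[0,0,0],0.4],[[0,0,0],[0,0,0],0.4]]' 35
python3 look.py pics/w8.png 78
```

```text
position: [546.6, 300.8, 20.6]
contact_force: [-2.7, -0.8, 3.4]
position: [547.6, 301.3, 223.5]
position: [589.8, -66.5, 219.5]
time: 50.25
position: [589.5, -62.5, 219.6]
tool_rot: [-3.141, -0.0, 1.456]
contact_force: [-0.4, -0.4, -0.3]
grip_width: 65.9
grasp_force: 0.0
jbox1 0.96 [210. 210. 206.] [294.1, 137.5, 341.4, 246.3] [589.202 -64.11    1.456] 0.111
```

```bash
python3 -m pendant '[[[0,0,0],[0,0,-6],0.4],[[0,0,0],[0,0,-5],0.4],[[0,0,0],[0,0,-1.8],0.4],[[0,0,0],[0,0,0],0.4],[[0,0,0],[0,0,0],-1],[[0,0,0],[0,0,0],-1],[[0,0,0],[0,0,0],-1],[[0,0,0],[0,0,0],-1]]' 35
python3 -m pendant '[[[0,0,0],[0,0,2],-1],[[0,0,0],[0,0,5],-1],[[0,0,0],[0,0,5],-1],[[0,0,0],[0,0,0],-1],[[0,0,0],[0,0,0],-1]]' 35
```

```text
time: 51.35
position: [590.3, -64.0, 93.7]
tool_rot: [3.14, 0.0, 1.455]
contact_force: [-2.8, 0.5, 6.8]
grip_width: 44.0
grasp_force: 35.0
time: 51.98
position: [588.3, -63.4, 209.6]
tool_rot: [-3.138, -0.0, 1.455]
contact_force: [0.1, -0.1, -5.4]
grip_width: 43.6
grasp_force: 35.0
```

```bash
python3 -m pendant '[[[0,0,-0.158],[-1.84,3.99,0],-1],[[0,0,-0.158],[-1.84,3.99,0],-1],[[0,0,-0.158],[-1.84,3.99,0],-1],[[0,0,-0.158],[-1.84,3.99,0],-1],[[0,0,-0.158],[-1.84,3.99,0],-1],[[0,0,-0.158],[-1.84,3.99,0],-1],[[0,0,-0.158],[-1.84,3.99,0],-1],[[0,0,-0.158],[-1.84,3.99,0],-1],[[0,0,-0.158],[-1.84,3.99,0],-1],[[0,0,0],[0,0,0],-1]]' 35
python3 -m pendant '[[[0,0,0],[0,0,0],-1],[[0,0,0],[0,0,0],-1]]' 35
```

```text
time: 53.22
position: [420.4, 296.7, 208.1]
tool_rot: [3.14, 0.006, 0.038]
contact_force: [0.2, -0.5, -4.7]
grip_width: 43.9
grasp_force: 35.0
time: 53.48
position: [423.9, 294.1, 210.5]
tool_rot: [3.14, 0.002, 0.032]
contact_force: [-1.0, -0.3, -4.1]
grip_width: 43.7
grasp_force: 35.0
```

```bash
python3 -m pendant '[[[0,0,0],[0,0,-6],-1],[[0,0,0],[0,0,-6],-1],[[0,0,0],[0,0,-4],-1],[[0,0,0],[0,0,-2],-1],[[0,0,0],[0,0,-0.6],-1],[[0,0,0],[0,0,0],-1],[[0,0,0],[0,0,0],-1],[[0,0,0],[0,0,-0.3],-1],[[0,0,0],[0,0,0],-1],[[0,0,0],[0,0,0],-1]]' 35| egrep "pos|contact"
```

```text
position: [424.0, 295.5, 22.9]
contact_force: [-0.2, 0.2, -3.3]
```

```bash
python3 -m pendant '[[[0,0,0],[0,0,-0.25],-1],[[0,0,0],[0,0,0],-1],[[0,0,0],[0,0,-0.1],-1],[[0,0,0],[0,0,0],-1]]' 35 | egrep "pos|contact"
python3 -m pendant '[[[0,0,0],[0,0,0],0.2],[[0,0,0],[0,0,0],0.2],[[0,0,0],[0,0,0],0.2],[[0,0,0],[0,0,4],0.3],[[0,0,0],[0,0,6],0.3],[[0,0,0],[0,0,6],0],[[0,0,0],[0,0,2],0]]' 35 | grep pos
python3 -m pendant '[[[0,0,0.16],[0.56,-3.66,0],-0.2],[[0,0,0.16],[0.56,-3.66,0],-0.2],[[0,0,0.16],[0.56,-3.66,0],-0.2],[[0,0,0.16],[0.56,-3.66,0],-0.2],[[0,0,0.16],[0.56,-3.66,0],-0.2],[[0,0,0.16],[0.56,-3.66,0],-0.2],[[0,0,0.16],[0.56,-3.66,0],-0.2],[[0,0,0.16],[0.56,-3.66,0],-0.2],[[0,0,0.16],[0.56,-3.66,0],-0.2],[[0,0,0.16],[0.56,-3.66,0],-0.2]]' 35| grep pos
python3 -m pendant '[[[0,0,0],[0,0,0],-0.2],[[0,0,0],[0,0,0],-0.2]]' 35
python3 - <<'E'
from h import *
f=grab('top'); cv2.imwrite('pics/top9.png',cv2.resize(f['frame'][100:290,150:480,::-1],(800,460),interpolation=2))
E
```

```text
position: [423.9, 295.4, 19.7]
contact_force: [-3.5, -1.4, 3.2]
position: [426.7, 296.7, 204.3]
position: [480.1, -71.9, 199.3]
time: 57.6
position: [479.8, -70.1, 199.0]
tool_rot: [-3.141, -0.001, 1.632]
contact_force: [0.0, 0.8, 0.6]
grip_width: 37.8
grasp_force: 0.0
```

View pics/top9.png

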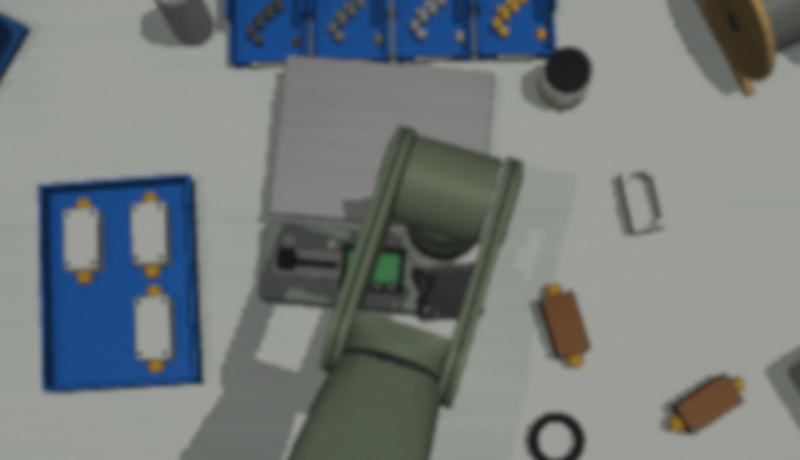

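```bash
python3 -m pendant '[[[0,0,0],[0,0,-6],-0.2],[[0,0,0],[0,0,-5],-0.2],[[0,0,0],[0,0,-2],-0.2],[[0,0,0],[0,0,0],-0.2],[[0,0,0],[0,0,0],-1],[[0,0,0],[0,0,0],-1],[[0,0,0],[0,0,0],-1],[[0,0,0],[0,0,0],-1]]' 30
python3 -m pendant '[[[0,0,0.15],[0,0,0],-1],[[0,0,0.15],[0,0,0],-1],[[0,0,0.15],[0,0,0],-1],[[0,0,0.15],[0,0,0],-1],[[0,0,0.15],[0,0,0],-1],[[0,0,0.15],[0,0,0],-1],[[0,0,0.15],[0,0,0],-1],[[0,0,0.15],[0,0,0],-1],[[0,0,0.19],[0,0,0],-1],[[0,0,0],[0,0,0],-1]]' 30
```

```text
time: 58.65
position: [480.4, -70.9, 70.5]
tool_rot: [3.141, 0.001, 1.633]
contact_force: [-1.7, 0.1, 6.8]
grip_width: 13.9
grasp_force: 30.0
time: 59.9
position: [480.8, -70.4, 70.5]
tool_rot: [3.141, 0.002, 3.021]
contact_force: [-1.0, 1.1, 4.8]
grip_width: 13.6
grasp_force: 30.0
```

```bash
python3 -m pendant '[[[0,0,0],[0,0,0],-0.2],[[0,0,0],[0,0,0],-0.2],[[0,0,0],[0,0,0],-0.1],[[0,0,0],[0,0,4],-0.1],[[0,0,0],[0.52,4.8,0],0],[[0,0,0],[0.52,4.8,0],0],[[0,0,0],[0.52,4.8,0],0],[[0,0,0],[0.52,4.8,0],0],[[0,0,0],[0,0,0],0],[[0,0,0],[0,0,-4.6],0]]' 30 |egrep "pos|rot"
python3 -m pendant '[[[0,0,0],[0,0,0],0],[[0,0,0],[0,0,0],-1],[[0,0,0],[0,0,0],-1],[[0,0,0],[0,0,0],-1],[[0,0,0],[0,0,0],-1]]' 25
python3 -m pendant '[[[0,0,0],[-0.06,-0.5,0],-1],[[0,0,0],[-0.1,-0.9,0],-1],[[0,0,0],[-0.1,-0.9,0],-1],[[0,0,0],[-0.1,-0.9,0],-1],[[0,0,0],[-0.1,-0.9,0],-1],[[0,0,0],[-0.1,-0.9,0],-1],[[0,0,0],[-0.05,-0.4,0],-1],[[0,0,0],[0,0,0],-1],[[0,0,0],[0,0,0],-1]]' 25
```

```text
position: [505.3, 121.6, 66.3]
tool_rot: [3.14, 0.01, 3.022]
time: 61.78
position: [502.1, 120.9, 64.7]
tool_rot: [-3.141, 0.003, 3.021]
contact_force: [-0.4, -1.5, 4.7]
grip_width: 21.9
grasp_force: 25.0
time: 62.9
position: [495.8, 67.8, 64.6]
tool_rot: [3.14, 0.002, 3.021]
contact_force: [-0.9, 0.9, 7.9]
grip_width: 21.5
grasp_force: 25.0
```

```bash
for i in 1 2 3; do python3 -m pendant '[[[0,0,0],[-0.02,-0.2,0],-1],[[0,0,0],[0,0,0],-1]]' 25 | egrep "pos|contact"; done
```

```text
position: [495.6, 66.3, 64.6]
contact_force: [-1.0, 2.5, 7.3]
position: [495.6, 66.2, 64.7]
contact_force: [-0.9, 7.7, 7.0]
position: [495.6, 66.1, 64.7]
contact_force: [0.8, 12.4, 5.9]
```

```bash
python3 -m pendant '[[[0,0,0],[0.03,0.3,0],-1],[[0,0,0],[0,0,0],0],[[0,0,0],[0,0,0],0],[[0,0,0],[0,0,0],0],[[0,0,0],[0,0,5],0],[[0,0,0],[0,0,6],0],[[0,0,0],[-2,-2,6],0],[[0,0,0],[-3,-3,6],0],[[0,0,0],[0,0,0],0],[[0,0,0],[0,0,0],0]]' 25
python3 - <<'E'
from h import *
f=grab('wrist'); cv2.imwrite('pics/w10.png',f['frame'][:,:,::-1])
E
```

```text
time: 64.9
position: [449.7, 20.0, 280.0]
tool_rot: [3.141, -0.001, 3.02]
contact_force: [-0.3, -0.4, -1.0]
grip_width: 47.2
grasp_force: 0.0
```

View pics/w10.png

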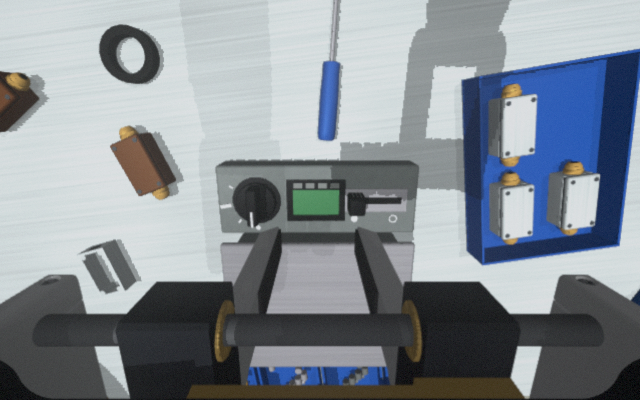

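The dial points to the off dot (about 252,220), the lock grip is at the filled-disc end (355,203), and the three boxes are flat in the tray (513,120; 513,210; 575,200).

```bash
python3 -c "
from cell import *
print(hand_in())"
```

```text
the job is handed in; nothing more can be done
None
```

I handed the job in at about 65 s: all three finished boxes were weighed and now lie in the blue tray, the dial is back at off, the lock is fully home, and the open housing and brown look-alikes were left alone.

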